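# Open the aperture of the bench inspection camera

## Task

Get the upright inspection camera ready: take the blue dust cap off its lens and set it down in the middle of the grey tray without dropping it, then turn the slim orange aperture ring clockwise (seen from above) by its tab until it meets its end stop, and from there back by 20 degrees. Do not touch the lens rings above and below it, and feel for the stop: do not force the ring past it, or the camera swings round on its swivel. Let go, and leave the other things on the bench alone.

Things in the scene. Friction and masses are not known exactly. Their poses are not given: they have to be found in the camera images.
- iris_mid (a point): Middle of the slim orange aperture ring, 59 mm diameter, 10 mm high, on the upright lens axis, 107 mm above the bench; z up; its axes do not turn with the ring. The ring turns only about the lens axis, with a dry drag of about 0.2 N m, and stays where left. Clockwise seen from above it meets a hard end stop after 0.55 to 1.4 rad; how far differs every time and is marked nowhere: feel for it.
- tab_mid (a point): Middle of the orange ring's upright thumb tab, the place to take it: 14 mm radially, 9 mm wide (sideways, to pinch), 22 mm high, from 100 to 122 mm above the bench. The point is 50 mm out from the lens axis, 111 mm above the bench; a 9 mm wide, 8 mm high arm joins the tab to the ring. It points away from the robot's side of the lens and swings round the lens axis with the ring.
- front_ring: Fixed bare-metal lens ring 2 mm above the orange ring, slightly wider than it: 62 mm diameter, with an open mouth 42 mm wide. Origin on the lens axis 112 mm above the bench; its rim is at 131 mm. Not to be touched by the robot.
- focus_ring: Fixed black ribbed lens ring 2 mm below the orange ring, slightly wider than it: 67 mm diameter, 20 mm high. Origin on the lens axis at its underside, 80 mm above the bench; its top is at 100 mm. Not to be touched by the robot.
- foot: Round dark steel foot of the camera, 116 mm diameter, 16 mm high, screwed down. Origin at the centre of its underside, on the lens axis. On it the grey camera (52 mm square) with the whole lens sits in a swivel about the lens axis, held only by friction: about 0.6 N m turns it, so forcing the ring past its stop swings the camera away. At the start x of foot and lens rings agree.
- cap_mid (a point): Centre of the blue dust cap, half-way up its disc (52 mm diameter, 22 mm high). The cap rests loosely on the lens with a 36 mm plug, 6 mm long, under the disc; lift it straight up. 28 to 56 g. The centre is 142 mm above the bench on the lens (disc from 131 to 153 mm), 21 mm when it stands on its plug in the tray; z points up out of its top.
- tray: Shallow open grey tray, fixed, 150 x 150 mm outside, walls 4 mm thick and 16 mm high, floor 4 mm thick. Origin at the centre of its underside on the bench.
- tin: Bystander: upright tin, 60 mm diameter, 62 mm high, loose. Origin at the centre of its underside.
- mouse: Bystander: black computer mouse, 58 x 98 x 30 mm, loose. Origin at the centre of its underside.
- relay: Bystander: red box-shaped relay, 50 x 60 x 49 mm, loose. Origin at the centre of its underside.
Things that resemble listed ones, but are neither listed nor needed, are in the scene too. Of the things that look like the tray, the largest one is meant.

How it is judged:
By the outcome, as a careful person would: the job done as asked, in the order asked, and still so for the second after the job is handed in, with the robot touching nothing.
It also fails if it takes over 72 s, if anything falls off the work surface, if the arm or the gripper's body presses on something with over 40 N, if the wrist force passes 120 N, or if a joint passes its speed limit or range.

## Robot

A 6-joint arm with a two-finger parallel gripper is mounted at the origin on the work surface. World frame = base frame: x ahead of the robot, y to its left, z up, the work surface at z = 0. Lengths are in m, angles in degrees, forces in N, time in s.
With the tool pointing down it reaches from about 0.25 to 0.85 m from the base axis. Payload 12.5 kg.
Tool frame: the origin (TCP) lies midway between the tips of the shut fingers; the grasp point (between the pads) lies 19 mm behind it; z points along the fingers, y is the direction in which the jaws open and shut (so a half turn about z gives the same grasp; the last joint's range is limited). The gripper opens to 93 mm and grips with 3 to 60 N. Pads are 15 mm wide; open, the fingers measure 128 mm over their backs; the gripper's body (75 mm by 188 mm) begins 65 mm behind the grasp point.
Start: joints at [62.705, 20.094, 94.641, -0, 65.266, -4.847], TCP at [0.21, 0.508, 0.219] pointing down, gripper open.
Joint ranges: [-157.81, 157.81], [-45, 120.19], [0.68, 151.7], [-89.99, 269.99], [4.06, 180], [-164.3, 164.3]. Speed limits (degrees/s): [127.2, 127.2, 159.86, 180, 180, 180].

## Interface

Orientations are given as a 3x3 rotation matrix whose columns are the frame's x, y, z axes.
In Python, from rig import robot gives the robot as it stands. The module is installed in compiled form; this text tells all that it offers.
- The arm moves only by the tool apply_moves, never from a script. Its argument "rows" is one flat list of numbers, 7 for each row, row after row: the shift along the tool's x, y, z in mm, then the turn, a rotation vector about the tool's x, y, z in degrees, then the opening, from -1 (shut) to 1 (fully open). In form: [x, y, z, rx, ry, rz, jaw, x, y, z, rx, ry, rz, jaw, ...]. A call has 1 to 8 rows; each row shifts and turns the commanded pose from where the row before left it, along the tool's axes as they then stand; what a row does not reach is not made up. A row lasts 1/8 s, in which the tool goes at most 62.5 mm and 10.7 degrees, less where a joint would pass 70% of its speed; a pose out of reach is approached as far as the arm can. A call with a gripper value outside its range is refused whole. The fingers move at their own pace and stop on an object; the grip force is fixed at half the most. Time passes only in rows, so rows that do not move let the fingers close. It gives the time, the measured TCP pose, the force and the opening at its end, in the units of the state.
- robot.state(): the state, without advancing time (a new reading comes with each control period).
- robot.capture(name): name is "scene" or "top" or "wrist"; returns a dict with "img" (480x640x3 uint8, blue, green, red), "depth" (480x640 float32, m along the optical axis (not along the pixel's ray), 0 where there is no reading), "fx", "fy", "cx", "cy" (pixels), "D" ([k1, k2, p1, p2, k3] as OpenCV has them; the pictures are not rectified), "position" and "orientation" of the camera in the world. Camera axes: x right, y down, z forward; pixel columns grow to the right and rows downward; lengths in m; the calibration is good to about 2 mm. A picture is of the moment at which its call begins.
- robot.close_job(): hands the job in, once; it reports no verdict.
The state is a dict: "time": time; "qpos": joint angles; "joint_vel": joint speeds; "joint_torque": joint torques, N m; "tcp_pos": TCP position; "tool_rot": TCP orientation; "force": force on the tool from outside, world axes, zero at the start; "torque": the same for the moment, N m; "opening": finger opening in m.
Only numpy, scipy, OpenCV 4.12 (cv2) and the standard library are available. Lean on these libraries where they do the work, as an engineer would, in place of code of your own. Each camera call takes 0.05 s, during which the arm holds its last target.

## Working session

There is one attempt and no reset: what is moved stays moved. The work goes in short steps, Python scripts to look and compute and a tool call to move; the robot and the scene stay as the last step left them, time stands still between calls to the robot, and variables do not carry over. Pictures are saved under pics/ and viewed, and the job is handed in when it is done.

Besides the shell and the picture viewer there is one more tool, called after "Emit:" by a JSON object that holds its "fn" and its "kwargs", one argument or row to a line. apply_moves: Moves the arm, as the interface text tells. Its arguments: {"type":"object","properties":{"rows":{"type":"array"}},"required":["rows"]}

```bash
mkdir -p pics; cat > h.py <<'E'
import numpy as np, cv2
from rig import robot
def cap(n,save=None):
    c=robot.capture(n)
    if save: cv2.imwrite('pics/'+save+'.png',c['img'])
    return c
def K(c): return np.array([[c['fx'],0,c['cx']],[0,c['fy'],c['cy']],[0,0,1]])
def ray(c,uv):
    p=cv2.undistortPoints(np.array(uv,float).reshape(-1,1,2),K(c),np.array(c['D'])).reshape(-1,2)
    d=np.c_[p,np.ones(len(p))]@np.array(c['orientation']).T
    return np.array(c['position']),d
def onz(c,uv,z):
    o,d=ray(c,uv); return o+d*((z-o[2])/d[:,2])[:,None]
def cloud(c):
    h,w=c['depth'].shape
    u,v=np.meshgrid(np.arange(w),np.arange(h))
    o,d=ray(c,np.c_[u.ravel(),v.ravel()])
    P=o+d*c['depth'].ravel()[:,None]
    P[c['depth'].ravel()==0]=np.nan
    return P.reshape(h,w,3)
E
python3 - <<'E'
from h import *
print(robot.state())
for n in ['scene','top','wrist']:
    c=cap(n,n+'0'); print(n,c['position'],np.round(c['orientation'],3).tolist(),c['fx'],c['D'])
E
```

```text
{'time': 0.0, 'qpos': array([ 6.27060350e+01,  2.01247373e+01,  9.46772445e+01, -8.46081439e-04,
        6.52647826e+01, -4.84731782e+00]), 'joint_vel': array([-0.05793575,  0.11647784, -0.02962421,  0.05228345, -0.0319862 ,
        0.00423709]), 'joint_torque': array([-3.58070451e-03, -4.97333300e+01, -2.85235763e+01,  6.95701386e-02,
        2.59672181e-02, -9.79294555e-05]), 'tcp_pos': array([0.20982465, 0.50803007, 0.21809565]), 'tool_rot': array([[-9.24237820e-01,  3.81816945e-01, -5.22417259e-04],
       [ 3.81817293e-01,  9.24237237e-01, -1.04167500e-03],
       [ 8.51083164e-05, -1.16222338e-03, -9.99999321e-01]]), 'force': array([-0.21644726,  0.0494992 ,  0.10151472]), 'torque': array([-0.05687518, -0.03262694, -0.00799999]), 'opening': 0.09288544960006553}
scene [1.23250695 0.62033932 0.68453812] [[-0.676, 0.388, -0.626], [0.737, 0.34, -0.584], [-0.014, -0.857, -0.516]] 536.4315681546957 [0.03043894 0.         0.         0.         0.        ]
top [ 0.47202077 -0.02693102  1.13954852] [[-0.014, -0.998, 0.064], [-1.0, 0.015, 0.011], [-0.012, -0.064, -0.998]] 547.4310132092547 [-0.14104335  0.          0.          0.          0.        ]
wrist [0.14717435 0.53434489 0.38291666] [[0.382, 0.896, 0.227], [0.924, -0.37, -0.094], [0.0, 0.246, -0.969]] 347.05791364410067 [-0.01138179  0.          0.          0.          0.        ]
```

View pics/scene0.png

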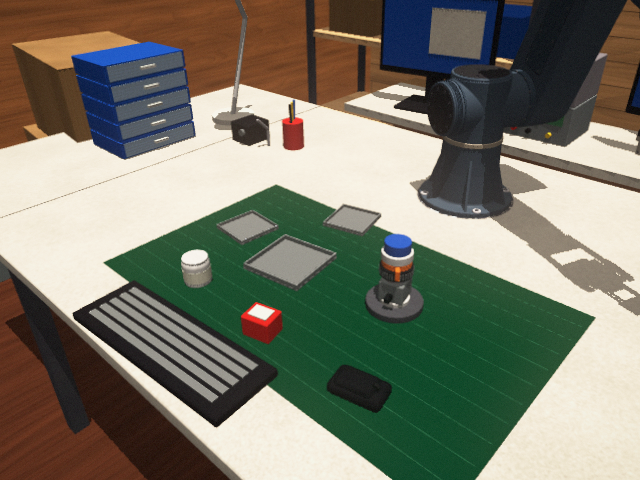

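View pics/top0.png

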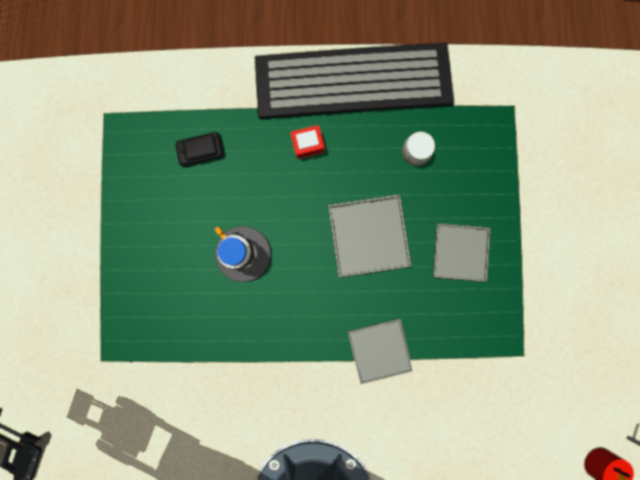

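The top view shows the blue cap at about (234,252), the orange tab at (220,232), and the largest tray at (370,236). The tin, relay and mouse are farther out at the top. Next I'll measure these.

```bash
cat > m.py <<'E'
from h import *
def blob(m):
    cs,_=cv2.findContours(m.astype(np.uint8),cv2.RETR_EXTERNAL,cv2.CHAIN_APPROX_NONE)
    return sorted(cs,key=cv2.contourArea,reverse=True)
def cen(k):
    M=cv2.moments(k); return M['m10']/M['m00'],M['m01']/M['m00']
E
python3 - <<'E'
from m import *
c=cap('top'); P=cloud(c); hsv=cv2.cvtColor(c['img'],cv2.COLOR_BGR2HSV)
H,S,V=cv2.split(hsv)
roi=np.zeros(H.shape,bool); roi[190:300,190:300]=1
b=(abs(H.astype(int)-110)<15)&(S>120)&(V>80)&roi
k=blob(b)[0]; print('cap',cen(k),cv2.contourArea(k),cv2.minEnclosingCircle(k),onz(c,cen(k),.153))
m=b&(P[...,2]>.145); print('cap depth',np.nanmedian(P[b],0))
o=(H>5)&(H<25)&(S>140)&(V>100)&roi
for k in blob(o)[:3]:
    print('or',cen(k) if cv2.contourArea(k)>0 else 0,cv2.contourArea(k),k.reshape(-1,2).min(0),k.reshape(-1,2).max(0), cv2.contourArea(k)>0 and onz(c,cen(k),.122), cv2.minAreaRect(k))
print('tab depth',np.nanmedian(P[o],0))
# foot: height ~ .016 
f=(abs(P[...,2]-.016)<.004)&roi
print('foot pts',f.sum())
k=blob(f)[0]; print(cv2.minEnclosingCircle(k), onz(c,cv2.minEnclosingCircle(k)[0],.016))
g=(S<50)&(V>60); r=np.zeros_like(g); r[180:290,315:420]=1
for k in blob(g&r)[:2]:
    q=cv2.minAreaRect(k); bx=cv2.boxPoints(q); print('tray',q, onz(c,q[0],.016), onz(c,bx,.016).round(4).tolist())
im=cv2.resize(c['img'][180:300,180:300],None,fx=5,fy=5,interpolation=cv2.INTER_CUBIC); cv2.imwrite('pics/topz.png',im)
c=cap('scene'); P=cloud(c); hsv=cv2.cvtColor(c['img'],cv2.COLOR_BGR2HSV);H,S,V=cv2.split(hsv)
cv2.imwrite('pics/scz.png',cv2.resize(c['img'][225:325,350:450],None,fx=6,fy=6,interpolation=cv2.INTER_CUBIC))
roi=np.zeros(H.shape,bool); roi[225:325,350:450]=1
b=(abs(H.astype(int)-110)<15)&(S>120)&(V>80)&roi
print('cap scene',np.nanmedian(P[b&(P[...,2]>.15)],0),np.nanmax(P[b][:,2]))
o=(H>5)&(H<25)&(S>140)&(V>100)&roi
k=blob(o)[0];print(cen(k),cv2.boundingRect(k),np.nanmedian(P[o],0))
E
```

```text
cap (231.52956989247312, 250.99910394265234) 558.0 ((231.39503479003906, 251.13536071777344), 14.018937110900879) [[0.51503775 0.13850794 0.153     ]]
cap depth [0.51512429 0.13819043 0.15172327]
or (219.61006289308173, 231.80188679245282) 53.0 [215 227] [225 237] [[0.55275153 0.1661091  0.122     ]] ((219.75001525878906, 231.75001525878906), (12.020814895629883, 5.656853675842285), 45.0)
tab depth [0.55421212 0.16717807 0.11831947]
foot pts 1153
((242.0, 253.5), 27.95094871520996) [[0.51554448 0.13974025 0.016     ]]
tray ((369.2379150390625, 235.5700225830078), (73.16494750976562, 72.98517608642578), 81.38435363769531) [[ 0.54857958 -0.12293845  0.016     ]] [[0.6134, -0.0384, 0.016], [0.6341, -0.1884, 0.016], [0.484, -0.2073, 0.016], [0.4641, -0.0585, 0.016]]
cap scene [0.52041038 0.14285947 0.15395525] 0.15643458222907214
(397.34633569739947, 269.89598108747043) (383, 262, 29, 20) [0.54400311 0.16733139 0.10985032]
```

View pics/topz.png

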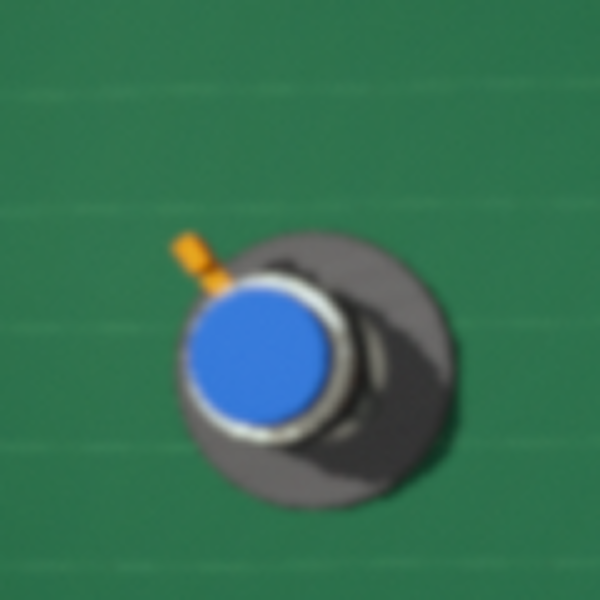

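View pics/scz.png

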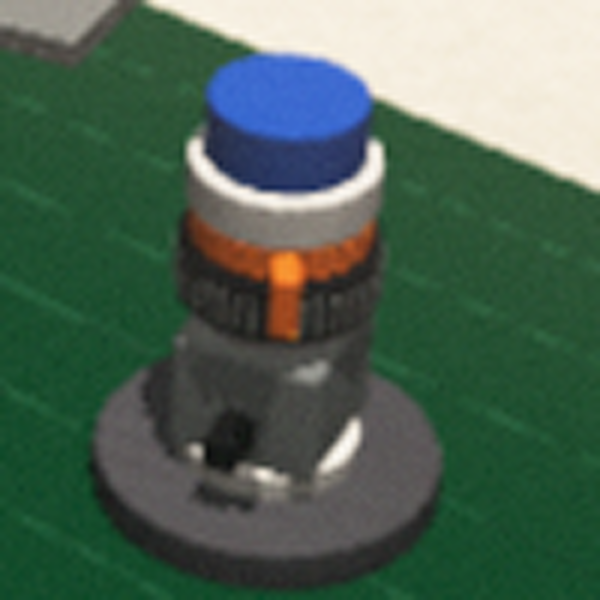

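Measured so far: lens axis about (0.516, 0.139), tab at about 36° about that axis, and tray centre about (0.549, -0.123). I'll move above the cap and check with the wrist camera.

Emit:
{"fn": "apply_moves", "kwargs": {
  "rows": [-53, -28, -5, 0, 0, 0, 1, -53, -28, -5, 0, 0, 0, 1, -53, -28, -5, 0, 0, 0, 1, -53, -28, -5, 0, 0, 0, 1, -53, -28, -5, 0, 0, 0, 1, -53, -28, -5, 0, 0, 0, 1, -53, -28, 0, 0, 0, 0, 1, -53, -28, 0, 0, 0, 0, 1]
}}

```text
time: 1.25
tcp_pos: [0.5174, 0.1376, 0.2488]
tool_rot: [[-0.924, 0.382, 0.0], [0.382, 0.924, 0.0], [-0.0, 0.0, -1.0]]
force: [0.4, 1.1, 1.4]
opening: 0.0928
```

Emit:
{"fn": "apply_moves", "kwargs": {
  "rows": [0, 0, 0, 0, 0, 0, 1, 0, 0, 0, 0, 0, 0, 1]
}}

```text
time: 1.5
tcp_pos: [0.5159, 0.1396, 0.2484]
tool_rot: [[-0.924, 0.382, -0.001], [0.382, 0.924, 0.0], [0.001, -0.0, -1.0]]
force: [-0.3, -0.2, 0.1]
opening: 0.0928
```

```bash
python3 - <<'E'
from m import *
s=robot.state(); print(s['time'],s['tcp_pos'],s['tool_rot'].round(4),s['qpos'].round(1),s['force'])
c=cap('wrist','w1'); P=cloud(c); H,S,V=cv2.split(cv2.cvtColor(c['img'],cv2.COLOR_BGR2HSV))
b=(abs(H.astype(int)-110)<15)&(S>120)&(V>60)
k=blob(b)[0]; print(cen(k),cv2.boundingRect(k))
t=b&(abs(P[...,2]-.153)<.004); k=blob(t)[0]; e=cv2.minEnclosingCircle(k); print('top',e,onz(c,e[0],.153),onz(c,cen(k),.153),np.nanmedian(P[t],0))
o=(H>5)&(H<25)&(S>140)&(V>80)
for k in blob(o)[:4]:
    if cv2.contourArea(k)>20: print('or',cen(k),cv2.contourArea(k),cv2.boundingRect(k))
t=o&(P[...,2]>.116); print(t.sum(),np.nanmedian(P[t],0)); 
if t.sum(): k=blob(t)[0]; print(cen(k),onz(c,cen(k),.122))
E
```

```text
1.5 [0.51593909 0.13959253 0.24842451] [[-9.241e-01  3.822e-01 -7.000e-04]
 [ 3.822e-01  9.241e-01  1.000e-04]
 [ 7.000e-04 -1.000e-04 -1.000e+00]] [ 10.1  16.8  94.9   0.   68.4 -57.4] [-0.30942804 -0.22672079  0.05458053]
(320.75325957093133, 241.90088826554464) (289, 209, 64, 66)
top ((320.9567565917969, 242.51730346679688), 32.45405197143555) [[0.51454059 0.13946758 0.153     ]] [[0.51439788 0.13939039 0.153     ]] [0.51474631 0.13933882 0.15165395]
or (550.1031031031031, 371.09559559559557) 333.0 (533, 354, 33, 28)
or (365.7495559502664, 258.3410301953819) 281.5 (353, 247, 26, 23)
or (552.5492537313432, 329.6885572139303) 167.5 (538, 312, 25, 41)
or (86.7961432506887, 371.2837465564738) 121.0 (80, 360, 20, 22)
2899 [0.5049472  0.17375123 0.35819806]
(550.0743550834597, 371.05311077389985) [[0.72432481 0.29134859 0.122     ]]
```

View pics/w1.png

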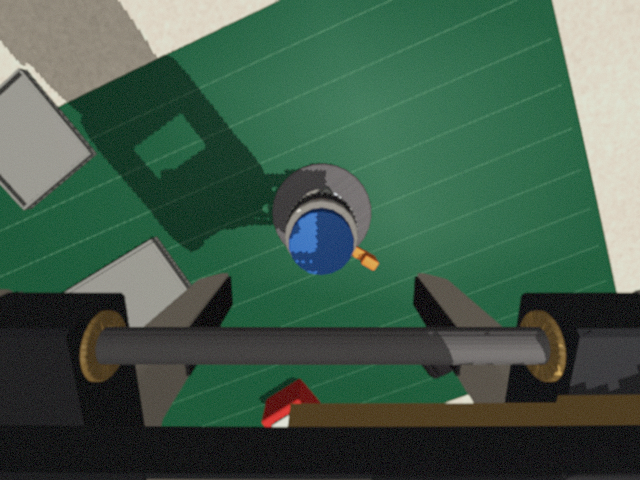

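The wrist view shows the cap at (321,242) between the open fingers and the tab at about (366,258). The cap centre (0.5147, 0.1394) agrees with the top view, so I'll go down and grip it.

Emit:
{"fn": "apply_moves", "kwargs": {
  "rows": [1, 0, 40, 0, 0, 0, 1, 0, 0, 40, 0, 0, 0, 1, 0, 0, 22, 0, 0, 0, 1, 0, 0, 10, 0, 0, 0, 1, 0, 0, 0, 0, 0, 0, 1, 0, 0, 0, 0, 0, 0, 1]
}}

```text
time: 2.3
tcp_pos: [0.5158, 0.1401, 0.1377]
tool_rot: [[-0.924, 0.381, 0.002], [0.381, 0.924, 0.0], [-0.001, 0.001, -1.0]]
force: [-0.0, -0.6, 0.2]
opening: 0.0932
```

Emit:
{"fn": "apply_moves", "kwargs": {
  "rows": [0, 0, 0, 0, 0, 0, 0.2, 0, 0, 0, 0, 0, 0, 0.0, 0, 0, 0, 0, 0, 0, -0.3, 0, 0, 0, 0, 0, 0, -0.3, 0, 0, 0, 0, 0, 0, -0.3]
}}

```text
time: 2.92
tcp_pos: [0.5154, 0.1397, 0.1367]
tool_rot: [[-0.924, 0.382, -0.0], [0.382, 0.924, -0.0], [0.0, -0.0, -1.0]]
force: [0.0, -1.0, 0.5]
opening: 0.0515
```

Emit:
{"fn": "apply_moves", "kwargs": {
  "rows": [0, 0, 0, 0, 0, 0, -0.5, 0, 0, -3, 0, 0, 0, -0.5, 0, 0, -8, 0, 0, 0, -0.5, 0, 0, -20, 0, 0, 0, -0.5, 0, 0, -30, 0, 0, 0, -0.5, 0, 0, -20, 0, 0, 0, -0.5, 0, 0, 0, 0, 0, 0, -0.5, 0, 0, 0, 0, 0, 0, -0.5]
}}

```text
time: 3.92
tcp_pos: [0.515, 0.1397, 0.2169]
tool_rot: [[-0.924, 0.382, -0.001], [0.382, 0.924, -0.0], [0.001, -0.001, -1.0]]
force: [0.4, 0.0, -0.7]
opening: 0.0511
```

```bash
python3 - <<'E'
from m import *
s=robot.state(); print(s['time'],s['tcp_pos'],s['force'],s['opening'])
c=cap('scene','s2'); P=cloud(c); H,S,V=cv2.split(cv2.cvtColor(c['img'],cv2.COLOR_BGR2HSV))
cv2.imwrite('pics/s2z.png',cv2.resize(c['img'][130:330,300:500],None,fx=3,fy=3))
roi=np.zeros(H.shape,bool); roi[225:325,350:450]=1
E
```

```text
3.925 [0.51499819 0.13970886 0.21694695] [ 0.38790058  0.01148415 -0.65534412] 0.05106027811882339
```

View pics/s2z.png

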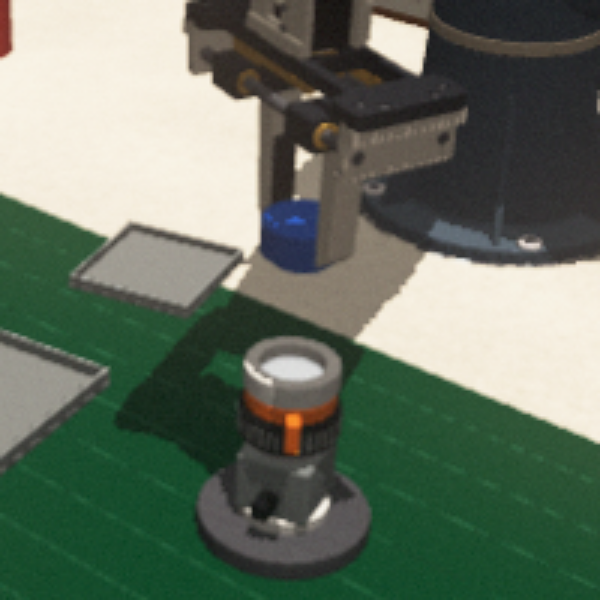

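The cap is lifted and held, and the lens and tab have not moved. Now to the tray.

Emit:
{"fn": "apply_moves", "kwargs": {
  "rows": [-10, -18, 0, 0, 0, 0, -0.5, -23, -40, 0, 0, 0, 0, -0.5, -27, -47, 0, 0, 0, 0, -0.5, -27, -47, 0, 0, 0, 0, -0.5, -25, -43, 0, 0, 0, 0, -0.5, -15, -25, 0, 0, 0, 0, -0.5, -5, -10, 0, 0, 0, 0, -0.5, 0, 0, 0, 0, 0, 0, -0.5]
}}

```text
time: 4.97
tcp_pos: [0.5493, -0.123, 0.217]
tool_rot: [[-0.924, 0.382, -0.001], [0.382, 0.924, 0.0], [0.001, 0.0, -1.0]]
force: [-0.4, 0.1, -0.3]
opening: 0.0511
```

Emit:
{"fn": "apply_moves", "kwargs": {
  "rows": [0, 0, 0, 0, 0, 0, -0.5, 0, 0, 0, 0, 0, 0, -0.5]
}}

```text
time: 5.22
tcp_pos: [0.5496, -0.1222, 0.2177]
tool_rot: [[-0.925, 0.381, -0.0], [0.381, 0.925, 0.0], [0.0, 0.0, -1.0]]
force: [-0.5, 0.8, 0.4]
opening: 0.0516
```

```bash
python3 - <<'E'
from m import *
s=robot.state(); print(s['time'],s['tcp_pos'],s['force'],s['opening'])
c=cap('wrist','w3'); P=cloud(c); H,S,V=cv2.split(cv2.cvtColor(c['img'],cv2.COLOR_BGR2HSV))
b=(abs(H.astype(int)-110)<15)&(S>120)&(V>60); print('cap',np.nanmedian(P[b],0),np.nanmin(P[b],0),np.nanmax(P[b],0))
t=cap('top','t3')
E
```

```text
5.225 [ 0.54956554 -0.12224611  0.21768391] [-0.45323514  0.80493913  0.35802146] 0.051604826195642654
cap [ 0.54331474 -0.11842968  0.23262389] [ 0.51784097 -0.22601645 -0.00116899] [ 0.64423405 -0.09631299  0.31475259]
```

View pics/w3.png

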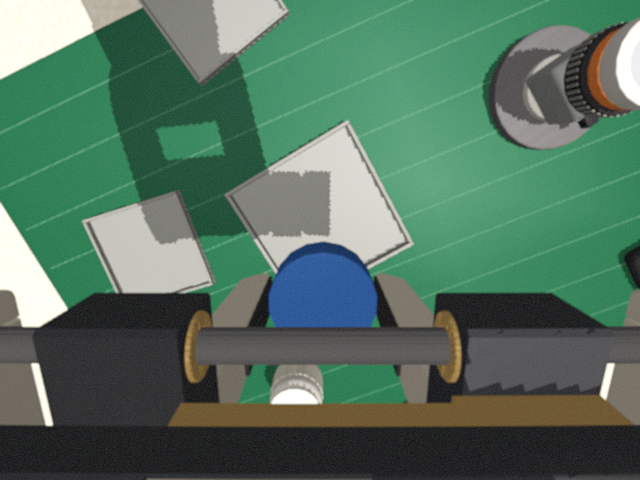

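The tray's corners show at (347,122), (228,194) and (411,242); the last two are opposite, so their midpoint gives the centre.

```bash
python3 - <<'E'
from m import *
c=cap('wrist')
Q=onz(c,[(347,122),(228,194),(411,242)],.016);print(Q, Q[1:].mean(0))
E
```

```text
[[ 0.46798885 -0.06157553  0.016     ]
 [ 0.4873039  -0.20377479  0.016     ]
 [ 0.61030007 -0.04234623  0.016     ]] [ 0.54880198 -0.12306051  0.016     ]
```

Emit:
{"fn": "apply_moves", "kwargs": {
  "rows": [0, 0, 40, 0, 0, 0, -0.5, 0, 0, 50, 0, 0, 0, -0.5, 0, 0, 50, 0, 0, 0, -0.5, 0, 0, 30, 0, 0, 0, -0.5, 0, 0, 15, 0, 0, 0, -0.5, 0, 0, 7, 0, 0, 0, -0.5, 0, 0, 0, 0, 0, 0, -0.5, 0, 0, 0, 0, 0, 0, -0.5]
}}

```text
time: 6.38
tcp_pos: [0.5502, -0.1234, 0.0267]
tool_rot: [[-0.924, 0.382, 0.002], [0.382, 0.924, -0.001], [-0.002, 0.0, -1.0]]
force: [-0.2, 0.2, -0.8]
opening: 0.0515
```

Centre confirmed within 1 mm. I'll creep down until it touches.

Emit:
{"fn": "apply_moves", "kwargs": {
  "rows": [1, 0, 4, 0, 0, 0, -0.5, 0, 0, 3, 0, 0, 0, -0.5, 0, 0, 1, 0, 0, 0, -0.5, 0, 0, 0, 0, 0, 0, -0.5]
}}

```text
time: 6.88
tcp_pos: [0.5486, -0.1228, 0.0176]
tool_rot: [[-0.924, 0.382, -0.0], [0.382, 0.924, 0.0], [0.0, -0.0, -1.0]]
force: [-1.0, -0.3, -0.6]
opening: 0.0515
```

Emit:
{"fn": "apply_moves", "kwargs": {
  "rows": [0, 0, 1, 0, 0, 0, -0.5, 0, 0, 0.5, 0, 0, 0, -0.5, 0, 0, 0, 0, 0, 0, -0.5]
}}

```text
time: 7.25
tcp_pos: [0.5486, -0.1228, 0.0161]
tool_rot: [[-0.924, 0.382, -0.0], [0.382, 0.924, 0.0], [0.0, -0.0, -1.0]]
force: [-0.2, -0.7, -1.5]
opening: 0.0513
```

Emit:
{"fn": "apply_moves", "kwargs": {
  "rows": [0, 0, 0.5, 0, 0, 0, -0.5, 0, 0, 0, 0, 0, 0, -0.5]
}}

```text
time: 7.5
tcp_pos: [0.5487, -0.1228, 0.0157]
tool_rot: [[-0.924, 0.382, 0.0], [0.382, 0.924, -0.0], [-0.0, -0.0, -1.0]]
force: [0.3, -0.0, 0.9]
opening: 0.0518
```

Emit:
{"fn": "apply_moves", "kwargs": {
  "rows": [0, 0, 0.5, 0, 0, 0, -0.5, 0, 0, 0, 0, 0, 0, -0.5]
}}

```text
time: 7.75
tcp_pos: [0.5487, -0.1228, 0.0156]
tool_rot: [[-0.924, 0.382, 0.0], [0.382, 0.924, -0.0], [-0.0, -0.0, -1.0]]
force: [-3.0, 0.2, 6.6]
opening: 0.0515
```

It makes contact at 0.0156, as predicted, with 6.6 N. I'll ease off slightly and release gently.

Emit:
{"fn": "apply_moves", "kwargs": {
  "rows": [0, 0, -0.4, 0, 0, 0, -0.5, 0, 0, 0, 0, 0, 0, 0.15, 0, 0, 0, 0, 0, 0, 0.25, 0, 0, 0, 0, 0, 0, 0.4, 0, 0, 0, 0, 0, 0, 0.4]
}}

```text
time: 8.38
tcp_pos: [0.5486, -0.1228, 0.0155]
tool_rot: [[-0.924, 0.382, -0.0], [0.382, 0.924, 0.0], [0.0, -0.0, -1.0]]
force: [0.3, -0.8, 0.5]
opening: 0.0651
```

Emit:
{"fn": "apply_moves", "kwargs": {
  "rows": [0, 0, -5, 0, 0, 0, 0.4, 0, 0, -20, 0, 0, 0, 0.4, 0, 0, -50, 0, 0, 0, 0.4, 0, 0, -60, 0, 0, 0, 0.4, 0, 0, -60, 0, 0, 0, 0.4, 0, 0, -35, 0, 0, 0, 0.2, 0, 0, 0, 0, 0, 0, 0, 0, 0, 0, 0, 0, 0, -0.2]
}}

```text
time: 9.38
tcp_pos: [0.5482, -0.1227, 0.2447]
tool_rot: [[-0.924, 0.382, -0.001], [0.382, 0.924, 0.0], [0.001, -0.0, -1.0]]
force: [-0.9, 0.1, -0.0]
opening: 0.0411
```

```bash
python3 - <<'E'
from m import *
s=robot.state(); print(s['time'],s['tcp_pos'],s['force'],s['opening'])
c=cap('top','t4'); P=cloud(c)
H,S,V=cv2.split(cv2.cvtColor(c['img'],cv2.COLOR_BGR2HSV))
b=(abs(H.astype(int)-110)<15)&(S>120)&(V>50); b[:,:315]=0;b[:,430:]=0;b[300:]=0
for k in blob(b)[:2]: print('cap',cen(k),cv2.contourArea(k),onz(c,cen(k),.032))
c=cap('wrist','w4')
c=cap('scene','s4')
cv2.imwrite('pics/s4z.png',cv2.resize(c['img'][200:330,230:450],None,fx=3,fy=3))
E
```

```text
9.375 [ 0.54815093 -0.12267059  0.24465389] [-0.85131242  0.0639282  -0.02004915] 0.04113254681908705
cap (367.71586345381525, 241.07730923694777) 166.0 [[ 0.53634771 -0.11825086  0.032     ]]
```

View pics/s4z.png

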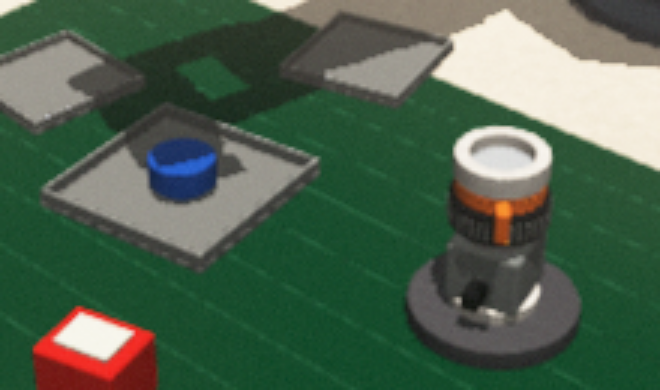

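View pics/w4.png

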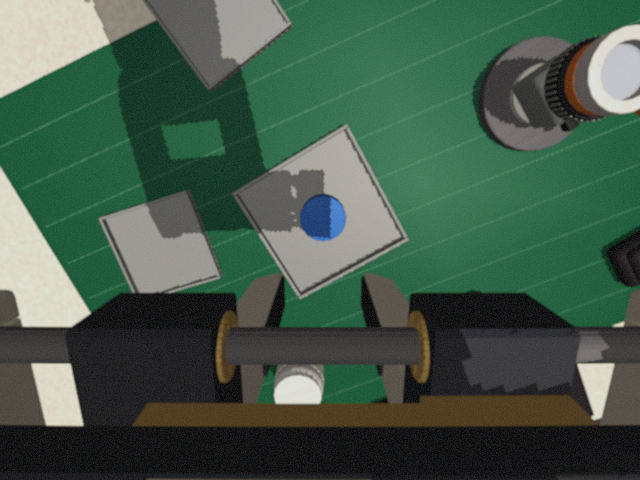

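The cap stands centred in the tray. Next I'll move to above the tab, then turn the jaws to its tangential direction.

Emit:
{"fn": "apply_moves", "kwargs": {
  "rows": [8, 20, 0, 0, 0, 0, -0.2, 16, 42, 0, 0, 0, 0, -0.2, 20, 52, 0, 0, 0, 0, -0.2, 20, 52, 0, 0, 0, 0, -0.2, 20, 52, 0, 0, 0, 0, -0.2, 14, 36, 0, 0, 0, 0, -0.2, 6, 18, 0, 0, 0, 0, -0.2, 0, 0, 0, 0, 0, -9.5, -0.2]
}}

```text
time: 10.52
tcp_pos: [0.5561, 0.1696, 0.2451]
tool_rot: [[-0.976, 0.22, -0.001], [0.22, 0.976, -0.0], [0.001, -0.0, -1.0]]
force: [0.4, 0.5, -0.4]
opening: 0.0372
```

Emit:
{"fn": "apply_moves", "kwargs": {
  "rows": [0, 0, 8, 0, 0, -9.6, -0.2, 0, 0, 8, 0, 0, -9.6, -0.2, 0, 0, 8, 0, 0, -9.6, -0.2, 0, 0, 8, 0, 0, -9.6, -0.2, 0, 0, 8, 0, 0, -9.6, -0.2, 0, 0, 0, 0, 0, 0, -0.2, 0, 0, 0, 0, 0, 0, -0.2]
}}

```text
time: 11.4
tcp_pos: [0.5565, 0.1682, 0.2058]
tool_rot: [[-0.821, -0.571, 0.0], [-0.571, 0.821, -0.0], [-0.0, -0.0, -1.0]]
force: [-0.1, -0.1, 0.1]
opening: 0.0372
```

```bash
python3 - <<'E'
from m import *
s=robot.state(); print(s['time'],s['tcp_pos'],s['tool_rot'].round(4),s['qpos'].round(1),s['force'],s['torque'],s['opening'])
c=cap('wrist','w5'); P=cloud(c); H,S,V=cv2.split(cv2.cvtColor(c['img'],cv2.COLOR_BGR2HSV))
o=(H>4)&(H<25)&(S>140)&(V>80)
for k in blob(o)[:6]:
    if cv2.contourArea(k)>30:
        print('or',cen(k),cv2.contourArea(k),cv2.boundingRect(k),onz(c,cen(k),.122),cv2.minAreaRect(k))
t=o&(P[...,2]>.117)&(P[...,2]<.126); k=blob(t)[0]; print(cen(k),cv2.minAreaRect(k),onz(c,cen(k),.122),np.nanmedian(P[t],0))
E
```

```text
11.4 [0.55646289 0.16815808 0.2057505 ] [[-8.209e-01 -5.711e-01  1.000e-04]
 [-5.711e-01  8.209e-01 -0.000e+00]
 [-1.000e-04 -1.000e-04 -1.000e+00]] [  12.2   24.1   90.7   -0.    65.2 -112.6] [-0.08611109 -0.14093694  0.12036953] [ 0.08001727  0.01597992 -0.01997647] 0.03715776363267517
or (362.18390428156584, 412.96321041025305) 7633.5 (130, 396, 423, 30) [[0.65649513 0.27935037 0.122     ]] ((340.9630432128906, 412.0852966308594), (28.734567642211914, 422.1132507324219), 89.45948028564453)
or (564.5209415022499, 412.3444098303911) 481.5 (546, 396, 42, 29) [[0.5580591 0.4213402 0.122    ]] ((562.7500610351562, 413.7500305175781), (47.376163482666016, 24.041635513305664), 45.0)
or (322.8487103174603, 239.66319444444443) 336.0 (317, 224, 13, 32) [[0.55128409 0.16542397 0.122     ]] ((323.0, 239.5), (31.0, 12.0), 90.0)
or (419.8051282051282, 370.9623931623931) 97.5 (415, 352, 10, 30) [[0.59682779 0.29386808 0.122     ]] ((420.1000061035156, 366.70001220703125), (8.283223152160645, 29.298065185546875), 4.398705005645752)
or (416.8024691358024, 324.8906525573192) 94.5 (412, 312, 11, 23) [[0.56578188 0.26577059 0.122     ]] ((415.7647705078125, 323.0588073730469), (22.313274383544922, 9.216353416442871), 75.96376037597656)
or (224.7742616033755, 372.6476793248945) 79.0 (220, 361, 12, 21) [[0.68940249 0.16363977 0.122     ]] ((225.08424377441406, 370.8651428222656), (21.511560440063477, 7.870082855224609), 77.00537872314453)
(323.1119791666667, 245.7734375) ((323.19671630859375, 245.66395568847656), (18.74089813232422, 11.860180854797363), 84.80557250976562) [[0.55500209 0.16825121 0.122     ]] [0.5552458  0.16844622 0.12062277]
```

View pics/w5.png

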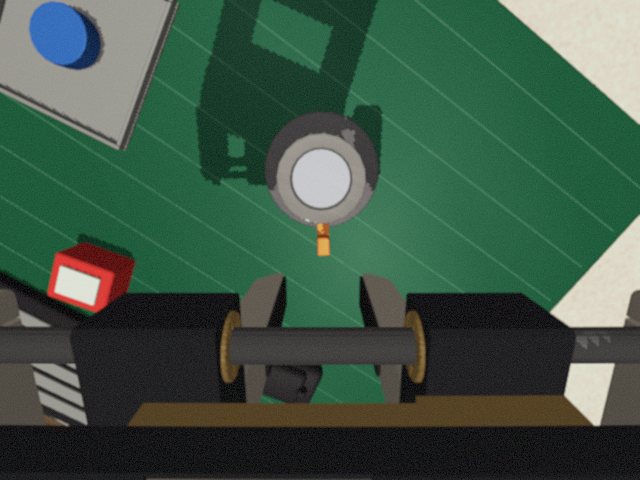

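The tab is at (323,246), i.e. (0.555, 0.168), with the lens mouth at (321,179). I'll compute the axis from the mouth and descend on the tab with the jaws partly open.

```bash
python3 - <<'E'
from m import *
c=cap('wrist'); H,S,V=cv2.split(cv2.cvtColor(c['img'],cv2.COLOR_BGR2HSV))
r=np.zeros(H.shape,bool); r[140:220,280:365]=1
m=(V>195)&r
for k in blob(m)[:2]: 
  e=cv2.fitEllipse(k); print(e); 
  for z in (.112,.128,.131): print(z,onz(c,e[0],z))
E
```

```text
((320.8217468261719, 177.95896911621094), (54.504669189453125, 55.151180267333984), 1.7738505601882935)
0.112 [[0.51593528 0.13896749 0.112     ]]
0.128 [[0.51499373 0.13840343 0.128     ]]
0.131 [[0.51481719 0.13829767 0.131     ]]Traceback (most recent call last):
  File "<stdin>", line 6, in <module>
cv2.error: OpenCV(4.12.0) /io/opencv/modules/imgproc/src/shapedescr.cpp:361: error: (-201:Incorrect size of input array) There should be at least 5 points to fit the ellipse in function 'fitEllipseNoDirect'
```

Emit:
{"fn": "apply_moves", "kwargs": {
  "rows": [1.2, 0.9, 30, 0, 0, -0.8, -0.2, 0, 0, 40, 0, 0, 0, -0.2, 0, 0, 25, 0, 0, 0, -0.2, 0, 0, 12, 0, 0, 0, -0.2, 0, 0, 4, 0, 0, 0, -0.2, 0, 0, 0, 0, 0, 0, -0.2, 0, 0, 0, 0, 0, 0, -0.2]
}}

```text
time: 12.38
tcp_pos: [0.5554, 0.1684, 0.0954]
tool_rot: [[-0.811, -0.586, 0.001], [-0.586, 0.811, 0.0], [-0.001, -0.001, -1.0]]
force: [0.4, -0.3, 0.3]
opening: 0.037
```

Emit:
{"fn": "apply_moves", "kwargs": {
  "rows": [0, 0, 0, 0, 0, 0, -0.5, 0, 0, 0, 0, 0, 0, -0.7, 0, 0, 0, 0, 0, 0, -0.9, 0, 0, 0, 0, 0, 0, -1, 0, 0, 0, 0, 0, 0, -1, 0, 0, 0, 0, 0, 0, -1]
}}

```text
time: 13.12
tcp_pos: [0.555, 0.1682, 0.0946]
tool_rot: [[-0.81, -0.586, 0.0], [-0.586, 0.81, -0.0], [-0.0, -0.0, -1.0]]
force: [1.3, -2.4, -0.1]
opening: 0.0085
```

```bash
python3 - <<'E'
from m import *
s=robot.state(); print(s['time'],s['tcp_pos'],s['tool_rot'].round(4),s['force'],s['torque'],s['opening'])
c=cap('wrist','w6')
E
```

```text
13.125 [0.55502964 0.16821096 0.0945852 ] [[-8.104e-01 -5.859e-01  3.000e-04]
 [-5.859e-01  8.104e-01 -2.000e-04]
 [-1.000e-04 -4.000e-04 -1.000e+00]] [ 1.29412585 -2.43528214 -0.10613633] [-0.31072172 -0.22343204  0.22080282] 0.00848058198426607
```

View pics/w6.png

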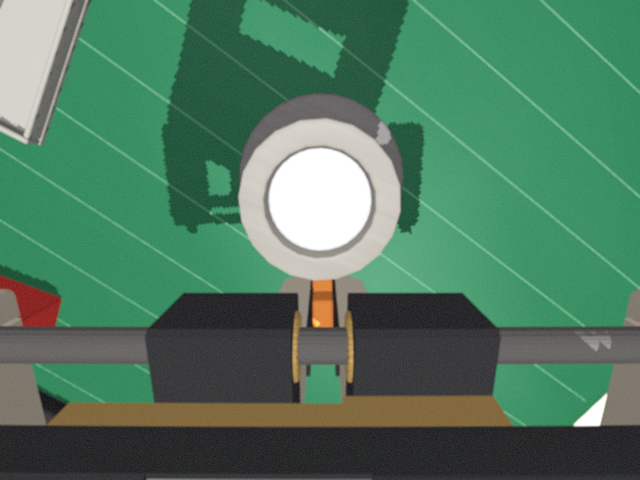

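Gripped on the tab: opening 8.5 mm, and the tab is seen between the pads at (322,300). I'll refine the axis from the front ring's outline and save a helper for torque about the axis.

```bash
cat > q.py <<'E'
from m import *
A=np.array([.515,.1392])
def q():
    s=robot.state(); p=s['tcp_pos'][:2]-A; f=s['force'][:2]; y=s['tool_rot'][:2,1]
    print('t %.2f th_tcp %.2f R %.2f yaw %.2f | Ft %.2f Fr %.2f Fz %.2f Mz %.3f op %.2f'%(s['time'],np.degrees(np.arctan2(p[1],p[0])),np.hypot(*p)*1e3,np.degrees(np.arctan2(y[1],y[0]))-90,f@y,f@s['tool_rot'][:2,0],s['force'][2],s['torque'][2],s['opening']*1e3))
E
python3 - <<'E'
from q import *
c=cap('wrist'); im=c['img']; H,S,V=cv2.split(cv2.cvtColor(im,cv2.COLOR_BGR2HSV))
P=cloud(c)
m=(abs(P[...,2]-.131)<.004); m[:90]=0; m[285:]=0; m[:,:220]=0; m[:,420:]=0
k=blob(m)[0]; e=cv2.fitEllipse(k); print(e,onz(c,e[0],.131))
m=(V>240)&(S<20); m[:90]=0; m[285:]=0; m[:,:220]=0; m[:,420:]=0
k=blob(m)[0]; e=cv2.fitEllipse(k); print(e,onz(c,e[0],.131))
q()
E
```

```text
((319.34100341796875, 198.6123504638672), (160.61058044433594, 161.02706909179688), 123.09082794189453) [[0.51383881 0.13752652 0.131     ]]
((319.4962158203125, 198.75631713867188), (99.56327056884766, 99.86940002441406), 141.67977905273438) [[0.51384842 0.13760421 0.131     ]]
t 13.22 th_tcp 35.93 R 49.47 yaw 35.86 | Ft -2.24 Fr 0.98 Fz 0.72 Mz 0.268 op 8.78
```

Emit:
{"fn": "apply_moves", "kwargs": {
  "rows": [0, -0.44, 0, 0, 0, 0.5, -1, 0, -0.44, 0, 0, 0, 0.5, -1]
}}

```text
time: 13.48
tcp_pos: [0.5555, 0.1676, 0.0946]
tool_rot: [[-0.821, -0.571, 0.0], [-0.571, 0.821, 0.0], [-0.0, -0.0, -1.0]]
force: [0.7, -1.5, -0.1]
opening: 0.0087
```

```bash
python3 -c "
from q import *
q()"
```

```text
t 13.47 th_tcp 35.09 R 49.46 yaw 34.82 | Ft -1.63 Fr 0.22 Fz -0.12 Mz 0.237 op 8.69
```

Emit:
{"fn": "apply_moves", "kwargs": {
  "rows": [0, -0.87, 0, 0, 0, 1, -1, 0, -0.87, 0, 0, 0, 1, -1]
}}

```text
time: 13.72
tcp_pos: [0.5565, 0.1662, 0.0946]
tool_rot: [[-0.841, -0.541, 0.0], [-0.541, 0.841, 0.0], [-0.0, -0.0, -1.0]]
force: [1.9, -0.5, 0.8]
opening: 0.0089
```

```bash
python3 -c "
from q import *
q()"
```

```text
t 13.72 th_tcp 33.01 R 49.52 yaw 32.78 | Ft -1.43 Fr -1.36 Fz 0.84 Mz 0.285 op 8.88
```

Torque about the axis (Mz + R·Ft) comes out near 0.2 N m, which matches the stated drag and gives a clean stop indicator. The first 31° are certainly free, so I'll move in bigger steps.

```bash
cat >> q.py <<'E'
    print('   tau_axis %.3f'%(s['torque'][2]+np.hypot(*p)*(f@y)))
E
python3 -c "
from q import *
q()"
```

```text
t 13.72 th_tcp 33.01 R 49.52 yaw 32.78 | Ft -1.43 Fr -1.36 Fz 0.84 Mz 0.285 op 8.88
   tau_axis 0.214
```

Emit:
{"fn": "apply_moves", "kwargs": {
  "rows": [0.07, -2.6, 0, 0, 0, 3, -1, 0.07, -2.6, 0, 0, 0, 3, -1, 0.07, -2.6, 0, 0, 0, 3, -1, 0.07, -2.6, 0, 0, 0, 3, -1, 0.07, -2.6, 0, 0, 0, 3, -1, 0.07, -2.6, 0, 0, 0, 3, -1, 0.07, -2.6, 0, 0, 0, 3, -1]
}}

```text
time: 14.6
tcp_pos: [0.5638, 0.1494, 0.0947]
tool_rot: [[-0.979, -0.203, 0.001], [-0.203, 0.979, 0.0], [-0.001, 0.0, -1.0]]
force: [4.4, 0.2, -0.2]
opening: 0.009
```

```bash
python3 -c "
from q import *
q()"
```

```text
t 14.60 th_tcp 11.86 R 49.86 yaw 11.71 | Ft -0.74 Fr -4.29 Fz -0.17 Mz 0.205 op 8.96
   tau_axis 0.168
```

Emit:
{"fn": "apply_moves", "kwargs": {
  "rows": [0.01, -0.87, 0, 0, 0, 1, -1, 0.01, -0.87, 0, 0, 0, 1, -1, 0.01, -0.87, 0, 0, 0, 1, -1]
}}

```text
time: 14.98
tcp_pos: [0.5643, 0.147, 0.0947]
tool_rot: [[-0.988, -0.153, 0.001], [-0.153, 0.988, 0.0], [-0.001, 0.0, -1.0]]
force: [4.8, -0.4, -1.0]
opening: 0.0087
```

```bash
python3 -c "
from q import *
q()"
```

```text
t 14.97 th_tcp 8.95 R 49.91 yaw 8.83 | Ft -1.12 Fr -4.70 Fz -0.96 Mz 0.280 op 8.73
   tau_axis 0.224
```

Emit:
{"fn": "apply_moves", "kwargs": {
  "rows": [-0.1, 0.44, 0, 0, 0, -0.5, -1, 0, 0, 0, 0, 0, 0, -1]
}}

```text
time: 15.22
tcp_pos: [0.5643, 0.147, 0.0947]
tool_rot: [[-0.987, -0.163, 0.001], [-0.163, 0.987, -0.0], [-0.001, -0.001, -1.0]]
force: [6.0, -3.1, -0.2]
opening: 0.0091
```

```bash
python3 -c "
from q import *
q()"
```

```text
t 15.22 th_tcp 8.94 R 49.89 yaw 9.36 | Ft -4.06 Fr -5.36 Fz -0.22 Mz 0.170 op 9.06
   tau_axis -0.032
```

Emit:
{"fn": "apply_moves", "kwargs": {
  "rows": [-0.1, 0.44, 0, 0, 0, -0.5, -1, 0, 0, 0, 0, 0, 0, -1]
}}

```text
time: 15.48
tcp_pos: [0.5642, 0.1473, 0.0947]
tool_rot: [[-0.985, -0.171, 0.001], [-0.171, 0.985, -0.001], [-0.001, -0.001, -1.0]]
force: [4.6, -4.6, -0.7]
opening: 0.0087
```

```bash
python3 -c "
from q import *
q()"
```

```text
t 15.47 th_tcp 9.30 R 49.88 yaw 9.85 | Ft -5.30 Fr -3.72 Fz -0.65 Mz 0.131 op 8.67
   tau_axis -0.134
```

Reversing shows a stiffness of about 0.45 N m per degree. So I'll advance 0.8° per call, which stays under the 0.6 N m swivel limit even at worst, and check each step.

Emit:
{"fn": "apply_moves", "kwargs": {
  "rows": [0, -0.44, 0, 0, 0, 0.5, -1, 0, -0.44, 0, 0, 0, 0.5, -1, 0, 0, 0, 0, 0, 0, -1]
}}

```text
time: 15.85
tcp_pos: [0.5643, 0.1469, 0.0947]
tool_rot: [[-0.988, -0.154, 0.001], [-0.154, 0.988, 0.0], [-0.001, -0.0, -1.0]]
force: [5.3, 0.3, -0.8]
opening: 0.0088
```

```bash
python3 -c "
from q import *
q()"
```

```text
t 15.85 th_tcp 8.92 R 49.89 yaw 8.85 | Ft -0.54 Fr -5.29 Fz -0.84 Mz 0.249 op 8.83
   tau_axis 0.222
```

Emit:
{"fn": "apply_moves", "kwargs": {
  "rows": [0, -0.7, 0, 0, 0, 0.8, -1]
}}

```text
time: 15.98
tcp_pos: [0.5644, 0.1463, 0.0947]
tool_rot: [[-0.99, -0.14, 0.001], [-0.14, 0.99, 0.0], [-0.001, 0.0, -1.0]]
force: [5.1, 0.2, -0.5]
opening: 0.0089
```

```bash
python3 -c "
from q import *
q()"
```

```text
t 15.97 th_tcp 8.20 R 49.92 yaw 8.04 | Ft -0.49 Fr -5.10 Fz -0.51 Mz 0.207 op 8.94
   tau_axis 0.183
```

Emit:
{"fn": "apply_moves", "kwargs": {
  "rows": [0, -0.7, 0, 0, 0, 0.8, -1]
}}

```text
time: 16.1
tcp_pos: [0.5645, 0.1456, 0.0947]
tool_rot: [[-0.992, -0.126, 0.001], [-0.126, 0.992, 0.0], [-0.001, 0.0, -1.0]]
force: [5.5, -0.7, 0.2]
opening: 0.0089
```

```bash
python3 -c "
from q import *
q()"
```

```text
t 16.10 th_tcp 7.39 R 49.91 yaw 7.23 | Ft -1.43 Fr -5.35 Fz 0.18 Mz 0.207 op 8.89
   tau_axis 0.136
```

Emit:
{"fn": "apply_moves", "kwargs": {
  "rows": [-0.3, -0.7, 0, 0, 0, 0.8, -1]
}}

```text
time: 16.23
tcp_pos: [0.5646, 0.1449, 0.0946]
tool_rot: [[-0.994, -0.112, 0.0], [-0.112, 0.994, 0.0], [-0.0, 0.0, -1.0]]
force: [3.2, 0.2, 0.2]
opening: 0.0088
```

```bash
python3 -c "
from q import *
q()"
```

```text
t 16.23 th_tcp 6.53 R 49.93 yaw 6.42 | Ft -0.11 Fr -3.17 Fz 0.20 Mz 0.232 op 8.80
   tau_axis 0.226
```

Emit:
{"fn": "apply_moves", "kwargs": {
  "rows": [0, -0.7, 0, 0, 0, 0.8, -1]
}}

```text
time: 16.35
tcp_pos: [0.5647, 0.1442, 0.0946]
tool_rot: [[-0.995, -0.098, 0.0], [-0.098, 0.995, 0.0], [-0.0, 0.0, -1.0]]
force: [4.6, -0.3, 0.2]
opening: 0.0086
```

```bash
python3 -c "
from q import *
q()"
```

```text
t 16.35 th_tcp 5.77 R 49.96 yaw 5.61 | Ft -0.80 Fr -4.54 Fz 0.20 Mz 0.279 op 8.57
   tau_axis 0.239
```

Emit:
{"fn": "apply_moves", "kwargs": {
  "rows": [0, -0.7, 0, 0, 0, 0.8, -1]
}}

```text
time: 16.48
tcp_pos: [0.5648, 0.1435, 0.0946]
tool_rot: [[-0.996, -0.084, 0.0], [-0.084, 0.996, 0.0], [-0.0, 0.0, -1.0]]
force: [4.4, -0.2, 1.0]
opening: 0.0088
```

```bash
python3 -c "
from q import *
q()"
```

```text
t 16.48 th_tcp 4.88 R 49.96 yaw 4.80 | Ft -0.52 Fr -4.39 Fz 1.01 Mz 0.239 op 8.84
   tau_axis 0.213
```

Emit:
{"fn": "apply_moves", "kwargs": {
  "rows": [0, -0.7, 0, 0, 0, 0.8, -1]
}}

```text
time: 16.6
tcp_pos: [0.5649, 0.1427, 0.0946]
tool_rot: [[-0.998, -0.07, 0.0], [-0.07, 0.998, 0.0], [-0.0, 0.0, -1.0]]
force: [4.6, -0.0, 0.7]
opening: 0.0089
```

```bash
python3 -c "
from q import *
q()"
```

```text
t 16.60 th_tcp 4.03 R 49.97 yaw 4.00 | Ft -0.36 Fr -4.57 Fz 0.72 Mz 0.268 op 8.94
   tau_axis 0.250
```

Emit:
{"fn": "apply_moves", "kwargs": {
  "rows": [0, -0.7, 0, 0, 0, 0.8, -1]
}}

```text
time: 16.73
tcp_pos: [0.5649, 0.142, 0.0946]
tool_rot: [[-0.998, -0.056, 0.0], [-0.056, 0.998, 0.0], [-0.0, 0.0, -1.0]]
force: [4.2, -1.3, 0.6]
opening: 0.0089
```

```bash
python3 -c "
from q import *
q()"
```

```text
t 16.73 th_tcp 3.24 R 50.00 yaw 3.20 | Ft -1.50 Fr -4.13 Fz 0.57 Mz 0.216 op 8.85
   tau_axis 0.141
```

Emit:
{"fn": "apply_moves", "kwargs": {
  "rows": [0, -0.7, 0, 0, 0, 0.8, -1]
}}

```text
time: 16.85
tcp_pos: [0.5649, 0.1413, 0.0946]
tool_rot: [[-0.999, -0.042, 0.0], [-0.042, 0.999, 0.0], [-0.0, 0.0, -1.0]]
force: [4.4, -0.5, 1.3]
opening: 0.0089
```

```bash
python3 -c "
from q import *
q()"
```

```text
t 16.85 th_tcp 2.43 R 49.98 yaw 2.40 | Ft -0.65 Fr -4.36 Fz 1.27 Mz 0.191 op 8.95
   tau_axis 0.158
```

Emit:
{"fn": "apply_moves", "kwargs": {
  "rows": [0, -0.7, 0, 0, 0, 0.8, -1]
}}

```text
time: 16.98
tcp_pos: [0.565, 0.1406, 0.0946]
tool_rot: [[-1.0, -0.028, 0.0], [-0.028, 1.0, 0.0], [-0.0, 0.0, -1.0]]
force: [5.9, -0.5, 1.0]
opening: 0.0089
```

```bash
python3 -c "
from q import *
q()"
```

```text
t 16.98 th_tcp 1.65 R 49.99 yaw 1.60 | Ft -0.62 Fr -5.91 Fz 1.01 Mz 0.223 op 8.88
   tau_axis 0.192
```

Emit:
{"fn": "apply_moves", "kwargs": {
  "rows": [0, -0.7, 0, 0, 0, 0.8, -1]
}}

```text
time: 17.1
tcp_pos: [0.565, 0.14, 0.0946]
tool_rot: [[-1.0, -0.014, 0.0], [-0.014, 1.0, 0.0], [-0.0, 0.0, -1.0]]
force: [5.1, -0.9, 0.3]
opening: 0.0089
```

```bash
python3 -c "
from q import *
q()"
```

```text
t 17.10 th_tcp 0.86 R 50.02 yaw 0.80 | Ft -0.99 Fr -5.10 Fz 0.32 Mz 0.175 op 8.87
   tau_axis 0.126
```

Emit:
{"fn": "apply_moves", "kwargs": {
  "rows": [0, -0.7, 0, 0, 0, 0.8, -1]
}}

```text
time: 17.23
tcp_pos: [0.565, 0.1392, 0.0946]
tool_rot: [[-1.0, 0.0, 0.0], [0.0, 1.0, 0.0], [-0.0, 0.0, -1.0]]
force: [5.7, 0.4, 1.2]
opening: 0.0088
```

```bash
python3 -c "
from q import *
q()"
```

```text
t 17.23 th_tcp 0.03 R 50.03 yaw -0.01 | Ft 0.42 Fr -5.71 Fz 1.24 Mz 0.270 op 8.81
   tau_axis 0.291
```

Emit:
{"fn": "apply_moves", "kwargs": {
  "rows": [0, -0.35, 0, 0, 0, 0.4, -1]
}}

```text
time: 17.35
tcp_pos: [0.565, 0.1389, 0.0946]
tool_rot: [[-1.0, 0.007, 0.0], [0.007, 1.0, 0.0], [-0.0, 0.0, -1.0]]
force: [5.7, -0.8, 0.8]
opening: 0.0089
```

```bash
python3 -c "
from q import *
q()"
```

```text
t 17.35 th_tcp -0.39 R 50.03 yaw -0.40 | Ft -0.76 Fr -5.71 Fz 0.77 Mz 0.201 op 8.90
   tau_axis 0.163
```

Emit:
{"fn": "apply_moves", "kwargs": {
  "rows": [0, -0.7, 0, 0, 0, 0.8, -1]
}}

```text
time: 17.48
tcp_pos: [0.5651, 0.1382, 0.0946]
tool_rot: [[-1.0, 0.021, 0.0], [0.021, 1.0, 0.0], [-0.0, 0.0, -1.0]]
force: [5.1, -0.1, 0.8]
opening: 0.0088
```

```bash
python3 -c "
from q import *
q()"
```

```text
t 17.48 th_tcp -1.17 R 50.06 yaw -1.20 | Ft 0.01 Fr -5.14 Fz 0.78 Mz 0.230 op 8.78
   tau_axis 0.231
```

Emit:
{"fn": "apply_moves", "kwargs": {
  "rows": [0, -0.7, 0, 0, 0, 0.8, -1]
}}

```text
time: 17.6
tcp_pos: [0.5651, 0.1375, 0.0946]
tool_rot: [[-0.999, 0.035, 0.0], [0.035, 0.999, 0.0], [-0.0, 0.0, -1.0]]
force: [5.8, 0.4, 1.1]
opening: 0.0086
```

```bash
python3 -c "
from q import *
q()"
```

```text
t 17.60 th_tcp -1.97 R 50.10 yaw -2.01 | Ft 0.60 Fr -5.78 Fz 1.12 Mz 0.186 op 8.64
   tau_axis 0.216
```

Emit:
{"fn": "apply_moves", "kwargs": {
  "rows": [-0.2, -0.7, 0, 0, 0, 0.8, -1]
}}

```text
time: 17.73
tcp_pos: [0.565, 0.1368, 0.0946]
tool_rot: [[-0.999, 0.049, 0.0], [0.049, 0.999, 0.0], [-0.0, 0.0, -1.0]]
force: [4.3, -0.4, 1.9]
opening: 0.0089
```

```bash
python3 -c "
from q import *
q()"
```

```text
t 17.73 th_tcp -2.79 R 50.10 yaw -2.81 | Ft -0.14 Fr -4.36 Fz 1.89 Mz 0.233 op 8.94
   tau_axis 0.226
```

Emit:
{"fn": "apply_moves", "kwargs": {
  "rows": [0, -0.7, 0, 0, 0, 0.8, -1]
}}

```text
time: 17.85
tcp_pos: [0.565, 0.1361, 0.0946]
tool_rot: [[-0.998, 0.063, -0.0], [0.063, 0.998, 0.0], [0.0, 0.0, -1.0]]
force: [4.7, -1.2, 1.9]
opening: 0.0089
```

```bash
python3 -c "
from q import *
q()"
```

```text
t 17.85 th_tcp -3.59 R 50.09 yaw -3.60 | Ft -0.94 Fr -4.77 Fz 1.85 Mz 0.223 op 8.90
   tau_axis 0.176
```

Emit:
{"fn": "apply_moves", "kwargs": {
  "rows": [0, -0.7, 0, 0, 0, 0.8, -1]
}}

```text
time: 17.98
tcp_pos: [0.565, 0.1354, 0.0946]
tool_rot: [[-0.997, 0.077, 0.0], [0.077, 0.997, -0.0], [-0.0, -0.0, -1.0]]
force: [4.3, -0.0, 1.9]
opening: 0.0088
```

```bash
python3 -c "
from q import *
q()"
```

```text
t 17.98 th_tcp -4.39 R 50.10 yaw -4.40 | Ft 0.30 Fr -4.27 Fz 1.89 Mz 0.192 op 8.75
   tau_axis 0.207
```

Emit:
{"fn": "apply_moves", "kwargs": {
  "rows": [0, -0.7, 0, 0, 0, 0.8, -1]
}}

```text
time: 18.1
tcp_pos: [0.5649, 0.1347, 0.0946]
tool_rot: [[-0.996, 0.091, 0.0], [0.091, 0.996, -0.0], [-0.0, -0.0, -1.0]]
force: [4.4, -1.2, 2.0]
opening: 0.0088
```

```bash
python3 -c "
from q import *
q()"
```

```text
t 18.10 th_tcp -5.20 R 50.12 yaw -5.20 | Ft -0.81 Fr -4.52 Fz 2.04 Mz 0.208 op 8.80
   tau_axis 0.167
```

Emit:
{"fn": "apply_moves", "kwargs": {
  "rows": [0, -0.7, 0, 0, 0, 0.8, -1]
}}

```text
time: 18.23
tcp_pos: [0.5649, 0.134, 0.0946]
tool_rot: [[-0.995, 0.105, 0.0], [0.105, 0.995, 0.0], [-0.0, 0.0, -1.0]]
force: [3.5, -0.6, 1.7]
opening: 0.0087
```

```bash
python3 -c "
from q import *
q()"
```

```text
t 18.23 th_tcp -6.01 R 50.15 yaw -6.00 | Ft -0.28 Fr -3.54 Fz 1.65 Mz 0.197 op 8.70
   tau_axis 0.183
```

Emit:
{"fn": "apply_moves", "kwargs": {
  "rows": [0, -0.7, 0, 0, 0, 0.8, -1]
}}

```text
time: 18.35
tcp_pos: [0.5648, 0.1333, 0.0945]
tool_rot: [[-0.993, 0.118, 0.0], [0.118, 0.993, 0.0], [-0.0, 0.0, -1.0]]
force: [5.5, 0.8, 3.2]
opening: 0.0087
```

```bash
python3 -c "
from q import *
q()"
```

```text
t 18.35 th_tcp -6.81 R 50.14 yaw -6.80 | Ft 1.43 Fr -5.38 Fz 3.23 Mz 0.170 op 8.70
   tau_axis 0.242
```

Emit:
{"fn": "apply_moves", "kwargs": {
  "rows": [0, -0.7, 0, 0, 0, 0.8, -1]
}}

```text
time: 18.48
tcp_pos: [0.5648, 0.1326, 0.0946]
tool_rot: [[-0.991, 0.132, 0.0], [0.132, 0.991, 0.0], [-0.0, 0.0, -1.0]]
force: [4.4, -1.1, 3.0]
opening: 0.0086
```

```bash
python3 -c "
from q import *
q()"
```

```text
t 18.48 th_tcp -7.60 R 50.19 yaw -7.60 | Ft -0.52 Fr -4.54 Fz 2.97 Mz 0.189 op 8.57
   tau_axis 0.163
```

Emit:
{"fn": "apply_moves", "kwargs": {
  "rows": [0, -0.7, 0, 0, 0, 0.8, -1]
}}

```text
time: 18.6
tcp_pos: [0.5646, 0.1319, 0.0946]
tool_rot: [[-0.989, 0.146, 0.0], [0.146, 0.989, -0.0], [-0.0, -0.0, -1.0]]
force: [4.4, -0.4, 2.0]
opening: 0.009
```

```bash
python3 -c "
from q import *
q()"
```

```text
t 18.60 th_tcp -8.39 R 50.17 yaw -8.40 | Ft 0.21 Fr -4.39 Fz 1.99 Mz 0.213 op 9.00
   tau_axis 0.223
```

Emit:
{"fn": "apply_moves", "kwargs": {
  "rows": [0, -0.7, 0, 0, 0, 0.8, -1]
}}

```text
time: 18.73
tcp_pos: [0.5645, 0.1312, 0.0946]
tool_rot: [[-0.987, 0.16, 0.0], [0.16, 0.987, -0.0], [-0.0, -0.0, -1.0]]
force: [4.8, -0.3, 1.8]
opening: 0.0089
```

```bash
python3 -c "
from q import *
q()"
```

```text
t 18.73 th_tcp -9.18 R 50.17 yaw -9.20 | Ft 0.48 Fr -4.81 Fz 1.80 Mz 0.229 op 8.86
   tau_axis 0.253
```

Emit:
{"fn": "apply_moves", "kwargs": {
  "rows": [0, -0.7, 0, 0, 0, 0.8, -1]
}}

```text
time: 18.85
tcp_pos: [0.5644, 0.1305, 0.0946]
tool_rot: [[-0.985, 0.174, 0.0], [0.174, 0.985, -0.0], [-0.0, -0.0, -1.0]]
force: [5.0, -0.3, 2.9]
opening: 0.0089
```

```bash
python3 -c "
from q import *
q()"
```

```text
t 18.85 th_tcp -9.99 R 50.18 yaw -10.00 | Ft 0.62 Fr -4.97 Fz 2.92 Mz 0.194 op 8.91
   tau_axis 0.224
```

Emit:
{"fn": "apply_moves", "kwargs": {
  "rows": [0, -0.7, 0, 0, 0, 0.8, -1]
}}

```text
time: 18.98
tcp_pos: [0.5643, 0.1298, 0.0945]
tool_rot: [[-0.982, 0.187, -0.0], [0.187, 0.982, -0.0], [0.0, -0.0, -1.0]]
force: [4.6, -1.7, 3.1]
opening: 0.0088
```

```bash
python3 -c "
from q import *
q()"
```

```text
t 18.98 th_tcp -10.80 R 50.14 yaw -10.80 | Ft -0.79 Fr -4.85 Fz 3.10 Mz 0.154 op 8.78
   tau_axis 0.115
```

Emit:
{"fn": "apply_moves", "kwargs": {
  "rows": [0, -0.7, 0, 0, 0, 0.8, -1]
}}

```text
time: 19.1
tcp_pos: [0.5642, 0.1291, 0.0946]
tool_rot: [[-0.98, 0.201, 0.0], [0.201, 0.98, 0.0], [-0.0, 0.0, -1.0]]
force: [5.2, -0.6, 2.2]
opening: 0.0087
```

```bash
python3 -c "
from q import *
q()"
```

```text
t 19.10 th_tcp -11.58 R 50.18 yaw -11.60 | Ft 0.50 Fr -5.26 Fz 2.25 Mz 0.191 op 8.65
   tau_axis 0.216
```

Emit:
{"fn": "apply_moves", "kwargs": {
  "rows": [0, -0.7, 0, 0, 0, 0.8, -1]
}}

```text
time: 19.23
tcp_pos: [0.564, 0.1284, 0.0946]
tool_rot: [[-0.977, 0.215, 0.0], [0.215, 0.977, 0.0], [-0.0, 0.0, -1.0]]
force: [5.1, -0.8, 2.4]
opening: 0.0089
```

```bash
python3 -c "
from q import *
q()"
```

```text
t 19.23 th_tcp -12.39 R 50.21 yaw -12.40 | Ft 0.32 Fr -5.17 Fz 2.36 Mz 0.163 op 8.87
   tau_axis 0.179
```

Emit:
{"fn": "apply_moves", "kwargs": {
  "rows": [0, -0.7, 0, 0, 0, 0.8, -1]
}}

```text
time: 19.35
tcp_pos: [0.5639, 0.1277, 0.0946]
tool_rot: [[-0.974, 0.228, 0.0], [0.228, 0.974, -0.0], [-0.0, 0.0, -1.0]]
force: [5.3, -0.4, 2.0]
opening: 0.0088
```

```bash
python3 -c "
from q import *
q()"
```

```text
t 19.35 th_tcp -13.18 R 50.24 yaw -13.20 | Ft 0.84 Fr -5.24 Fz 1.99 Mz 0.245 op 8.75
   tau_axis 0.287
```

Emit:
{"fn": "apply_moves", "kwargs": {
  "rows": [0, -0.35, 0, 0, 0, 0.4, -1]
}}

```text
time: 19.48
tcp_pos: [0.5638, 0.1274, 0.0946]
tool_rot: [[-0.972, 0.235, 0.0], [0.235, 0.972, 0.0], [-0.0, 0.0, -1.0]]
force: [5.3, -1.1, 2.7]
opening: 0.0088
```

```bash
python3 -c "
from q import *
q()"
```

```text
t 19.48 th_tcp -13.58 R 50.24 yaw -13.60 | Ft 0.16 Fr -5.42 Fz 2.66 Mz 0.195 op 8.85
   tau_axis 0.203
```

Emit:
{"fn": "apply_moves", "kwargs": {
  "rows": [0, -0.7, 0, 0, 0, 0.8, -1]
}}

```text
time: 19.6
tcp_pos: [0.5637, 0.1267, 0.0946]
tool_rot: [[-0.969, 0.249, 0.0], [0.249, 0.969, -0.0], [-0.0, 0.0, -1.0]]
force: [5.1, -0.8, 2.7]
opening: 0.0088
```

```bash
python3 -c "
from q import *
q()"
```

```text
t 19.60 th_tcp -14.38 R 50.25 yaw -14.40 | Ft 0.46 Fr -5.18 Fz 2.71 Mz 0.186 op 8.80
   tau_axis 0.209
```

Emit:
{"fn": "apply_moves", "kwargs": {
  "rows": [0, -0.7, 0, 0, 0, 0.8, -1]
}}

```text
time: 19.73
tcp_pos: [0.5635, 0.126, 0.0946]
tool_rot: [[-0.965, 0.262, 0.0], [0.262, 0.965, 0.0], [-0.0, 0.0, -1.0]]
force: [5.3, -1.2, 2.0]
opening: 0.009
```

```bash
python3 -c "
from q import *
q()"
```

```text
t 19.73 th_tcp -15.18 R 50.26 yaw -15.20 | Ft 0.21 Fr -5.40 Fz 2.01 Mz 0.163 op 8.96
   tau_axis 0.174
```

Emit:
{"fn": "apply_moves", "kwargs": {
  "rows": [0, -0.7, 0, 0, 0, 0.8, -1]
}}

```text
time: 19.85
tcp_pos: [0.5633, 0.1254, 0.0946]
tool_rot: [[-0.961, 0.276, 0.0], [0.276, 0.961, 0.0], [-0.0, 0.0, -1.0]]
force: [4.1, -0.9, 2.8]
opening: 0.0088
```

```bash
python3 -c "
from q import *
q()"
```

```text
t 19.85 th_tcp -15.98 R 50.25 yaw -16.01 | Ft 0.25 Fr -4.21 Fz 2.80 Mz 0.193 op 8.84
   tau_axis 0.205
```

Emit:
{"fn": "apply_moves", "kwargs": {
  "rows": [0, -0.7, 0, 0, 0, 0.8, -1]
}}

```text
time: 19.98
tcp_pos: [0.5632, 0.1247, 0.0946]
tool_rot: [[-0.957, 0.289, 0.0], [0.289, 0.957, -0.0], [-0.0, 0.0, -1.0]]
force: [5.2, 0.5, 3.1]
opening: 0.0086
```

```bash
python3 -c "
from q import *
q()"
```

```text
t 19.98 th_tcp -16.78 R 50.29 yaw -16.80 | Ft 1.97 Fr -4.88 Fz 3.14 Mz 0.134 op 8.63
   tau_axis 0.233
```

Emit:
{"fn": "apply_moves", "kwargs": {
  "rows": [0, -0.7, 0, 0, 0, 0.8, -1]
}}

```text
time: 20.1
tcp_pos: [0.5629, 0.124, 0.0946]
tool_rot: [[-0.953, 0.302, 0.0], [0.302, 0.953, 0.0], [-0.0, 0.0, -1.0]]
force: [5.6, -0.9, 2.3]
opening: 0.0086
```

```bash
python3 -c "
from q import *
q()"
```

```text
t 20.10 th_tcp -17.58 R 50.26 yaw -17.60 | Ft 0.79 Fr -5.62 Fz 2.28 Mz 0.227 op 8.57
   tau_axis 0.267
```

Emit:
{"fn": "apply_moves", "kwargs": {
  "rows": [0, -0.5, 0, 0, 0, 0.6, -1]
}}

```text
time: 20.23
tcp_pos: [0.5628, 0.1235, 0.0946]
tool_rot: [[-0.95, 0.312, 0.0], [0.312, 0.95, -0.0], [-0.0, 0.0, -1.0]]
force: [5.5, -0.8, 1.9]
opening: 0.009
```

```bash
python3 -c "
from q import *
q()"
```

```text
t 20.23 th_tcp -18.18 R 50.28 yaw -18.20 | Ft 0.98 Fr -5.43 Fz 1.92 Mz 0.192 op 8.98
   tau_axis 0.241
```

Emit:
{"fn": "apply_moves", "kwargs": {
  "rows": [0, -0.7, 0, 0, 0, 0.8, -1]
}}

```text
time: 20.35
tcp_pos: [0.5626, 0.1229, 0.0946]
tool_rot: [[-0.946, 0.326, 0.0], [0.326, 0.946, -0.0], [-0.0, 0.0, -1.0]]
force: [4.7, -0.9, 2.5]
opening: 0.0091
```

```bash
python3 -c "
from q import *
q()"
```

```text
t 20.35 th_tcp -18.95 R 50.31 yaw -19.00 | Ft 0.69 Fr -4.76 Fz 2.53 Mz 0.135 op 9.06
   tau_axis 0.170
```

Emit:
{"fn": "apply_moves", "kwargs": {
  "rows": [0, -0.7, 0, 0, 0, 0.8, -1]
}}

```text
time: 20.48
tcp_pos: [0.5623, 0.1222, 0.0946]
tool_rot: [[-0.941, 0.339, 0.0], [0.339, 0.941, 0.0], [-0.0, 0.0, -1.0]]
force: [5.6, -1.7, 0.9]
opening: 0.0089
```

```bash
python3 -c "
from q import *
q()"
```

```text
t 20.48 th_tcp -19.75 R 50.28 yaw -19.81 | Ft 0.30 Fr -5.82 Fz 0.95 Mz 0.182 op 8.87
   tau_axis 0.197
```

Emit:
{"fn": "apply_moves", "kwargs": {
  "rows": [0, -0.7, 0, 0, 0, 0.8, -1]
}}

```text
time: 20.6
tcp_pos: [0.5621, 0.1215, 0.0946]
tool_rot: [[-0.936, 0.352, 0.0], [0.352, 0.936, 0.0], [-0.0, 0.0, -1.0]]
force: [5.8, -0.1, 1.8]
opening: 0.0087
```

```bash
python3 -c "
from q import *
q()"
```

```text
t 20.60 th_tcp -20.55 R 50.32 yaw -20.61 | Ft 1.97 Fr -5.42 Fz 1.81 Mz 0.113 op 8.74
   tau_axis 0.212
```

Emit:
{"fn": "apply_moves", "kwargs": {
  "rows": [0, -0.7, 0, 0, 0, 0.8, -1]
}}

```text
time: 20.72
tcp_pos: [0.5618, 0.1209, 0.0946]
tool_rot: [[-0.931, 0.365, 0.0], [0.365, 0.931, 0.0], [-0.0, 0.0, -1.0]]
force: [5.4, -1.5, 2.5]
opening: 0.0086
```

```bash
python3 -c "
from q import *
q()"
```

```text
t 20.73 th_tcp -21.36 R 50.30 yaw -21.41 | Ft 0.55 Fr -5.60 Fz 2.49 Mz 0.139 op 8.64
   tau_axis 0.167
```

Emit:
{"fn": "apply_moves", "kwargs": {
  "rows": [0, -0.7, 0, 0, 0, 0.8, -1]
}}

```text
time: 20.85
tcp_pos: [0.5616, 0.1203, 0.0946]
tool_rot: [[-0.926, 0.378, 0.0], [0.378, 0.926, 0.0], [-0.0, 0.0, -1.0]]
force: [6.0, 0.7, 2.3]
opening: 0.009
```

```bash
python3 -c "
from q import *
q()"
```

```text
t 20.85 th_tcp -22.09 R 50.31 yaw -22.21 | Ft 2.88 Fr -5.30 Fz 2.34 Mz 0.176 op 8.99
   tau_axis 0.321
```

Torque is up to 0.32 and the position lags slightly. This may be the stop, so I'll take a small confirming step.

Emit:
{"fn": "apply_moves", "kwargs": {
  "rows": [0, 0, 0, 0, 0, 0, -1]
}}

```text
time: 20.98
tcp_pos: [0.5616, 0.1203, 0.0946]
tool_rot: [[-0.926, 0.378, 0.0], [0.378, 0.926, 0.0], [-0.0, 0.0, -1.0]]
force: [4.3, -0.9, 3.0]
opening: 0.0088
```

```bash
python3 -c "
from q import *
q()"
```

```text
t 20.98 th_tcp -22.09 R 50.34 yaw -22.19 | Ft 0.82 Fr -4.32 Fz 2.95 Mz 0.149 op 8.81
   tau_axis 0.190
```

Emit:
{"fn": "apply_moves", "kwargs": {
  "rows": [0, -0.25, 0, 0, 0, 0.3, -1]
}}

```text
time: 21.1
tcp_pos: [0.5616, 0.1202, 0.0946]
tool_rot: [[-0.924, 0.382, 0.0], [0.382, 0.924, 0.0], [-0.0, 0.0, -1.0]]
force: [5.8, 1.3, 2.1]
opening: 0.0093
```

```bash
python3 -c "
from q import *
q()"
```

```text
t 21.10 th_tcp -22.18 R 50.30 yaw -22.49 | Ft 3.46 Fr -4.86 Fz 2.06 Mz 0.175 op 9.34
   tau_axis 0.349
```

Emit:
{"fn": "apply_moves", "kwargs": {
  "rows": [0, -0.25, 0, 0, 0, 0.3, -1]
}}

```text
time: 21.22
tcp_pos: [0.5616, 0.1201, 0.0946]
tool_rot: [[-0.922, 0.387, 0.001], [0.387, 0.922, 0.001], [-0.0, 0.001, -1.0]]
force: [6.3, 2.7, 1.4]
opening: 0.0086
```

```bash
python3 -c "
from q import *
q()"
```

```text
t 21.23 th_tcp -22.28 R 50.32 yaw -22.79 | Ft 4.89 Fr -4.78 Fz 1.38 Mz 0.222 op 8.62
   tau_axis 0.468
```

Stop confirmed: torque rose to 0.47 N m over 0.6° while the position stayed put. Contact was at yaw about -22.2°, allowing for wind-up. Now I'll turn back 20° plus about 0.9° for reversing the wind-up.

Emit:
{"fn": "apply_moves", "kwargs": {
  "rows": [0, 0.5, 0, 0, 0, -0.6, -1, 0.07, 2.6, 0, 0, 0, -3, -1, 0.07, 2.6, 0, 0, 0, -3, -1, 0.07, 2.6, 0, 0, 0, -3, -1, 0.07, 2.6, 0, 0, 0, -3, -1, 0.07, 2.6, 0, 0, 0, -3, -1, 0.03, 1.7, 0, 0, 0, -2, -1, 0, 0, 0, 0, 0, 0, -1]
}}

```text
time: 22.22
tcp_pos: [0.5649, 0.1343, 0.0946]
tool_rot: [[-0.996, 0.09, -0.0], [0.09, 0.996, -0.0], [0.0, -0.0, -1.0]]
force: [3.4, -2.9, 3.5]
opening: 0.0087
```

```bash
python3 -c "
from q import *
q()"
```

```text
t 22.23 th_tcp -5.65 R 50.15 yaw -5.16 | Ft -2.57 Fr -3.66 Fz 3.55 Mz 0.111 op 8.66
   tau_axis -0.018
```

Emit:
{"fn": "apply_moves", "kwargs": {
  "rows": [0.02, 1.3, 0, 0, 0, -1.5, -1, 0.02, 1.3, 0, 0, 0, -1.5, -1]
}}

```text
time: 22.48
tcp_pos: [0.565, 0.1367, 0.0946]
tool_rot: [[-0.999, 0.038, -0.0], [0.038, 0.999, -0.001], [0.0, -0.001, -1.0]]
force: [4.8, -3.2, 3.3]
opening: 0.009
```

```bash
python3 -c "
from q import *
q()"
```

```text
t 22.48 th_tcp -2.88 R 50.11 yaw -2.15 | Ft -3.00 Fr -4.94 Fz 3.28 Mz -0.005 op 9.05
   tau_axis -0.155
```

Emit:
{"fn": "apply_moves", "kwargs": {
  "rows": [0, 0.7, 0, 0, 0, -0.8, -1]
}}

```text
time: 22.6
tcp_pos: [0.5651, 0.1374, 0.0945]
tool_rot: [[-1.0, 0.024, -0.0], [0.024, 1.0, -0.001], [0.0, -0.001, -1.0]]
force: [4.2, -3.5, 3.5]
opening: 0.0088
```

```bash
python3 -c "
from q import *
q()"
```

```text
t 22.60 th_tcp -2.04 R 50.09 yaw -1.36 | Ft -3.37 Fr -4.30 Fz 3.53 Mz -0.041 op 8.84
   tau_axis -0.210
```

Emit:
{"fn": "apply_moves", "kwargs": {
  "rows": [0, 0, 0, 0, 0, 0, -1]
}}

```text
time: 22.72
tcp_pos: [0.5651, 0.1374, 0.0946]
tool_rot: [[-1.0, 0.024, -0.0], [0.024, 1.0, -0.001], [0.0, -0.001, -1.0]]
force: [4.1, -3.1, 3.1]
opening: 0.0087
```

```bash
python3 -c "
from q import *
q()"
```

```text
t 22.73 th_tcp -2.02 R 50.09 yaw -1.38 | Ft -3.05 Fr -4.17 Fz 3.06 Mz 0.028 op 8.72
   tau_axis -0.125
```

The tool has moved back 20.0° by position. I'll unwind the residual torque slightly, release, and rise.

Emit:
{"fn": "apply_moves", "kwargs": {
  "rows": [0, -0.2, 0, 0, 0, 0.4, -1, 0, 0, 0, 0, 0, 0, -1, 0, 0, 0, 0, 0, 0, -0.75, 0, 0, 0, 0, 0, 0, -0.6, 0, 0, 0, 0, 0, 0, -0.4, 0, 0, 0, 0, 0, 0, -0.2, 0, 0, 0, 0, 0, 0, -0.2]
}}

```text
time: 23.6
tcp_pos: [0.5651, 0.1377, 0.0945]
tool_rot: [[-1.0, 0.031, -0.0], [0.031, 1.0, 0.0], [0.0, 0.0, -1.0]]
force: [0.3, -0.2, -0.6]
opening: 0.0363
```

```bash
python3 -c "
from q import *
q()"
```

```text
t 23.60 th_tcp -1.76 R 50.09 yaw -1.75 | Ft -0.17 Fr -0.29 Fz -0.56 Mz 0.020 op 36.35
   tau_axis 0.011
```

Emit:
{"fn": "apply_moves", "kwargs": {
  "rows": [0, 0, -5, 0, 0, 0, -0.2, 0, 0, -25, 0, 0, 0, -0.2, 0, 0, -40, 0, 0, 0, -0.2, 0, 0, -40, 0, 0, 0, -0.2, 0, 0, 0, 0, 0, 0, -0.2, 0, 0, 0, 0, 0, 0, -0.2]
}}

```text
time: 24.35
tcp_pos: [0.5648, 0.1376, 0.204]
tool_rot: [[-1.0, 0.031, -0.001], [0.031, 1.0, -0.0], [0.001, -0.0, -1.0]]
force: [-0.6, 0.3, 0.1]
opening: 0.0372
```

```bash
python3 - <<'E'
from q import *
q()
c=cap('wrist','w8'); P=cloud(c); H,S,V=cv2.split(cv2.cvtColor(c['img'],cv2.COLOR_BGR2HSV))
o=(H>4)&(H<25)&(S>140)&(V>80)
t=o&(P[...,2]>.117)&(P[...,2]<.126); t[300:]=0; k=blob(t)[0]; print(cen(k),onz(c,cen(k),.122),np.nanmedian(P[t],0))
p=onz(c,cen(k),.122)[0,:2]-A; print(np.degrees(np.arctan2(p[1],p[0])),np.hypot(*p))
s=cap('scene','s8'); cv2.imwrite('pics/s8z.png',cv2.resize(s['img'][200:330,230:450],None,fx=3,fy=3))
E
```

```text
t 24.35 th_tcp -1.87 R 49.80 yaw -1.75 | Ft 0.29 Fr 0.60 Fz 0.08 Mz 0.031 op 37.23
   tau_axis 0.045
(322.0244131455399, 248.02441314553988) [[0.56446355 0.13780916 0.122     ]] [0.56474288 0.13780665 0.12060988]
-1.6106502349396845 0.0494831010673371
```

View pics/w8.png

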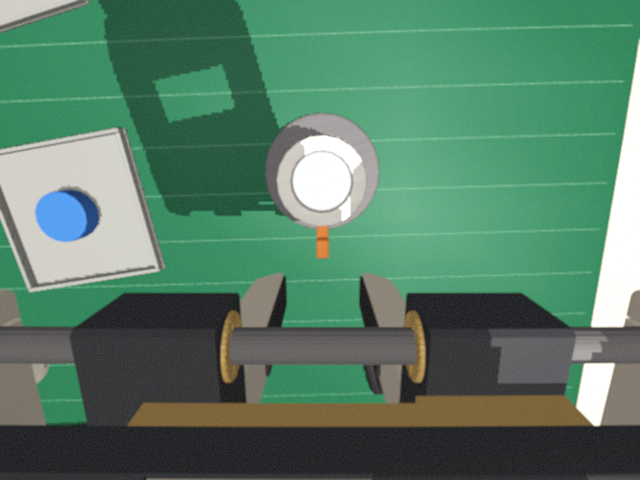

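View pics/s8z.png

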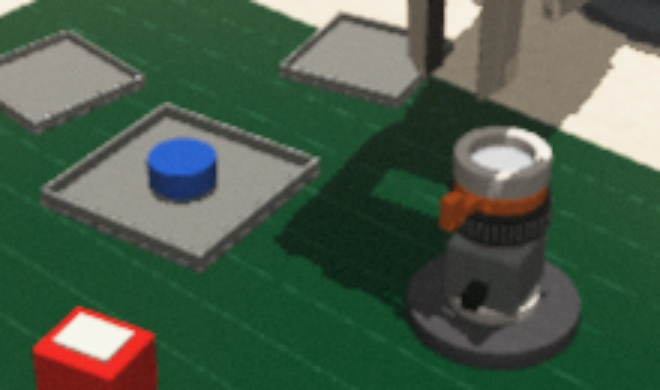

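```bash
python3 - <<'E'
from m import *
c=cap('top'); H,S,V=cv2.split(cv2.cvtColor(c['img'],cv2.COLOR_BGR2HSV))
b=(abs(H.astype(int)-110)<15)&(S>120)&(V>50); b[:,:315]=0;b[:,430:]=0;b[300:]=0;b[:180]=0
k=blob(b)[0]; print('cap',onz(c,cen(k),.032),cv2.contourArea(k))
print(robot.close_job())
E
```

```text
cap [[ 0.54839346 -0.12130082  0.032     ]] 455.0
the job is handed in; nothing more can be done
None
```

The job is done and handed in at about 24 s, well under the 72 s limit; the hand-in gives no verdict.

- **Cap:** I lifted the blue cap straight off and set it down in the largest grey tray. It touched down at about 7 N before I let go. The last top view puts it at (0.548, -0.121), within 2 mm of the tray centre I measured at (0.549, -0.123).
- **Finding the stop:** I turned the ring clockwise by its tab in small, torque-checked steps. It met the stop about 58° from where it started. Torque there rose from the 0.2 N m drag to 0.47 N m, below the 0.6 N m that would swing the camera, and the pictures show the camera body unmoved.
- **Turning back 20°:** The arm's own position shows 20.0° back from the stop. After I let go, the wrist camera put the tab at -1.6° against an estimated stop at about -22.05°, which is about 20.4°. The two disagree by about 0.4°, within measuring error.
- **Gripper and surroundings:** The gripper is open and about 8 cm above the tab. I saw no contact with the other lens rings, but no sensor checks that directly. The arm's path stayed clear of the tin, mouse and relay, though I did not re-measure their positions.

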